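# Turn over the face-down coaster with the turner

### The job

Three silicone coasters lie on the stand and one of them is face down, its recess underneath. Find that one and turn it over with the turner, not with the fingers and without tossing it, so that it lies flat on the stand with its recess up, no further than a hand's length from where it was. Leave the other two coasters and the other things where they are, and lay the turner back down flat on the stand, clear of the coasters.

Things in the scene. Friction and masses are not known exactly. Their poses are not given: they have to be found in the camera images.
- coaster_a: one of three like round grey silicone-rubber coasters, 80 mm across, 14 mm thick, 60 to 130 g, gripping the stand well (friction about 0.9). Origin: its centre, at mid thickness. z comes out of the face with the round recess (58 mm across, 9 mm deep); z down = lies face down. Body 66 mm across; a 5 mm thick flange at mid thickness makes the 80 mm, so all round under the rim there is a slot 4.5 mm high, 7 mm deep, whichever face is up.
- coaster_b: one of three like round grey silicone-rubber coasters, 80 mm across, 14 mm thick, 60 to 130 g, gripping the stand well (friction about 0.9). Origin: its centre, at mid thickness. z comes out of the face with the round recess (58 mm across, 9 mm deep); z down = lies face down. Body 66 mm across; a 5 mm thick flange at mid thickness makes the 80 mm, so all round under the rim there is a slot 4.5 mm high, 7 mm deep, whichever face is up.
- coaster_c: one of three like round grey silicone-rubber coasters, 80 mm across, 14 mm thick, 60 to 130 g, gripping the stand well (friction about 0.9). Origin: its centre, at mid thickness. z comes out of the face with the round recess (58 mm across, 9 mm deep); z down = lies face down. Body 66 mm across; a 5 mm thick flange at mid thickness makes the 80 mm, so all round under the rim there is a slot 4.5 mm high, 7 mm deep, whichever face is up.
- turner: cranked kitchen turner, 202 mm long, 0.16 kg, standing loose on its flat steel blade, handle in the air. Origin: centre of the blade's underside; x forward to the front edge, y across, z up. Blade 80 (x -40 to 40) x 60 x 2 mm, slick (friction 0.15); neck 9 mm thick. Handle: level black bar, x -62 to -162, 16 mm wide (y), 20 mm high, mid height at z = 40. Centre of mass over the blade's rear half.
- turner_grip (a point): where to grip the turner: mid width and mid height of the handle, at x -85, z 40 mm of the turner; axes as the turner's. Needs a firm grip (40 N or more) or it swings in the fingers; lower it until the blade is felt on the stand, so that it lies flat, before pushing it under a rim.
- turner_tip (a point): middle of the blade's front edge, on its underside, 40 mm ahead of the turner's origin; axes as the turner's.
- rocks_glass: bystander, loose, to be left where it stands; low clear glass, 76 mm across, 86 mm high; origin at the centre of its underside.
- salt_cellar: bystander, loose, to be left where it stands; round wooden pot with lid, 70 mm across, 67 mm high; origin at the centre of its underside.
- tin_cup: bystander, loose, to be left where it stands; steel cup, 68 mm across, 133 mm high; origin at the centre of its underside.
Mind the look-alikes: they are no part of the job. What is shaped like the coaster_a but purple is not meant.

How it is judged:
By the outcome, as a careful person would: the job done as asked, in the order asked, and still so for the second after the job is handed in, with the robot touching nothing.
It also fails if it takes over 51 s, if anything falls off the work surface, if the arm or the gripper's body presses on something with over 40 N, if the wrist force passes 120 N, or if a joint passes its speed limit or range.

### The arm

A 7-joint arm with a two-finger parallel gripper is mounted at the origin on a cart in front of the work surface, level with it; the furniture and walls round the work are solid. World frame = base frame: x ahead of the robot, y to its left, z up, the work surface at z = 0. Lengths are in mm, angles in rad, forces in N, time in s.
With the tool pointing down it reaches from about 400 to 900 mm from the base axis. Payload 5.5 kg.
Tool frame: the origin (TCP) lies at the very end of the fingers, on their centre line; the grasp point (between the pads) lies 19 mm behind it; x points along the fingers, z is the direction in which the jaws open and shut, and the axes are right-handed (so a half turn about x gives the same grasp; the last joint's range is limited). The gripper opens to 85 mm and grips with 20 to 120 N. Pads are 22 mm wide; open, the fingers measure 114 mm over their backs; the gripper's body (76 mm by 85 mm) begins 54 mm behind the grasp point. The pads swing forward as they close: fully open they stand 13 mm farther back than shut.
Start: joints at [-1.041, 0.501, -0.427, 1.55, 0.221, 1.138, -0.21], TCP at [171.331, 627.014, 207.01] pointing down, gripper open.
Joint ranges: [-2.88, 2.88], [-0.31, 2.03], [-1.54, 1.56], [0.2, 2.42], [-1.41, 4.55], [0.19, 2.02], [-2.57, 2.57]. Speed limits (rad/s): [2.57, 2.57, 3.14, 3.14, 3.14, 3.14, 3.14].

### API

Orientations are given as a 3x3 rotation matrix whose columns are the frame's x, y, z axes.
In Python, from rig import manip, vision, order gives the robot as it stands.
- The arm moves only by the shell command python3 -m crank 'ROWS' [OPENING] [FORCE]. ROWS is a JSON object of lists of equal length, an entry for each row: "travel": the shift along the tool's x, y, z in mm, a list of three; "angular": the turn, a rotation vector about the tool's x, y, z in degrees, a list of three. In form: {"travel": [[dx, dy, dz], ...], "angular": [[ax, ay, az], ...]}. A call has exactly 8 rows; each row is the pose to reach, as a shift and turn from the pose measured when the call began, along the tool's axes at that moment; what a row does not reach only later rows make up. A row lasts 1/12 s, in which the tool goes at most 41.7 mm and 7.16 degrees, less where a joint would pass 70% of its speed; a pose out of reach is approached as far as the arm can. A call with a gripper value outside its range is refused whole. OPENING is the finger opening in mm, from 0 to 85.4, set as the call begins (- or left out, the last holds). The fingers move at their own pace and stop on an object; FORCE is the grip in N (left out, the last holds). Time passes only in rows, so rows that repeat a pose let the fingers close, or fill a call up. It gives the time, the measured TCP pose, the force and the opening at its end, in the units of the state.
- manip.state(): the state, without advancing time (a new reading comes with each control period).
- vision.capture(name): name is "scene" or "top" or "wrist"; returns a dict with "color" (384x512x3 uint8, red, green, blue), "K" (3x3 intrinsics, pixels), "k1" (the pictures are not rectified: a ray, as slopes to the right and down, at radius r is drawn at 1 + k1 r^2 times it, then the intrinsics apply), "camera_from_world" (4x4, takes a point from world to camera coordinates). Camera axes: x right, y down, z forward; pixel columns grow to the right and rows downward; lengths in mm; the calibration is good to about 2 mm. A picture is of the moment at which its call begins. There is no depth.
- order.close_job(): hands the job in, once; it reports no verdict.
The state is a dict: "time_s": time; "joint_pos": joint angles; "dq": joint speeds; "effort": joint torques, N m; "tcp_pos": TCP position; "tcp_rot": TCP orientation; "force": force on the tool from outside, world axes, zero at the start; "torque": the same for the moment, N m; "grip_width": opening from 0.0 (shut) to 1.0 (fully open).
Only numpy, scipy, OpenCV 4.12 (cv2) and the standard library are available. Lean on these libraries where they do the work, as an engineer would, in place of code of your own. Each camera call takes 0.05 s, during which the arm holds its last target.

## Working session

There is one attempt and no reset: what is moved stays moved. The work goes in short steps, Python scripts to look and compute and a shell command to move; the robot and the scene stay as the last step left them, time stands still between calls to the robot, and variables do not carry over. Pictures are saved under pics/ and viewed, and the job is handed in when it is done.

```bash
ls; mkdir -p pics
python3 - <<'E'
from rig import manip, vision
import cv2
print(manip.state())
for n in ["scene","top","wrist"]:
    c=vision.capture(n); cv2.imwrite(f"pics/{n}0.png",c["color"][:,:,::-1]); print(n,c["K"],c["k1"],c["camera_from_world"])
E
```

```text
pics
{'time_s': 0.0, 'joint_pos': array([-1.04081413,  0.50188698, -0.42677571,  1.55146675,  0.22076941,
        1.13829755, -0.21032792]), 'dq': array([-0.0015413 , -0.00011281,  0.000442  ,  0.00186304, -0.00020369,
        0.00019552, -0.0008204 ]), 'effort': array([ 6.72902679e-04, -5.69524598e+01, -5.81603363e+00, -2.80933821e+01,
        1.06496410e-02,  1.20800757e-02, -3.55542070e-06]), 'tcp_pos': array([171.19779687, 626.26407485, 205.92652594]), 'tcp_rot': array([[-6.20431278e-04, -9.64625176e-01,  2.63624517e-01],
       [-1.91061357e-03,  2.63625230e-01,  9.64623288e-01],
       [-9.99997982e-01,  9.47978802e-05, -2.00658729e-03]]), 'force': array([-0.93889424, -0.63027372,  0.61161078]), 'torque': array([ 0.01814932,  0.01105033, -0.00528377]), 'grip_width': 0.9975222150748557}
scene [[370.97282221   0.         257.16236949]
 [  0.         370.97282221 194.59602481]
 [  0.           0.           1.        ]] -0.0969853491874535 [[-4.39763533e-01 -8.97929566e-01 -1.81804914e-02  2.73383841e+02]
 [-4.38832703e-01  2.32493457e-01 -8.67970421e-01  3.02379430e+02]
 [ 7.83603
[... 268 characters left out ...]
39636183 [[-4.78480335e-03 -9.99611103e-01 -2.74726958e-02  2.10589024e+01]
 [-9.94092951e-01  7.73363541e-03 -1.08256160e-01  5.45224824e+02]
 [ 1.08426523e-01  2.67924288e-02 -9.93743355e-01  9.77336069e+02]
 [ 0.00000000e+00  0.00000000e+00  0.00000000e+00  1.00000000e+00]]
wrist [[345.55387432   0.         254.54711275]
 [  0.         345.55387432 191.87365386]
 [  0.           0.           1.        ]] -0.10811954047725991 [[ 2.62791355e-01  9.64851845e-01 -1.27306010e-03 -6.49662392e+02]
 [ 9.26722206e-01 -2.52038496e-01  2.78680013e-01 -3.59237518e+01]
 [ 2.68564065e-01 -7.44144713e-02 -9.60383168e-01  3.78567014e+02]
 [ 0.00000000e+00  0.00000000e+00  0.00000000e+00  1.00000000e+00]]
```

View pics/scene0.png

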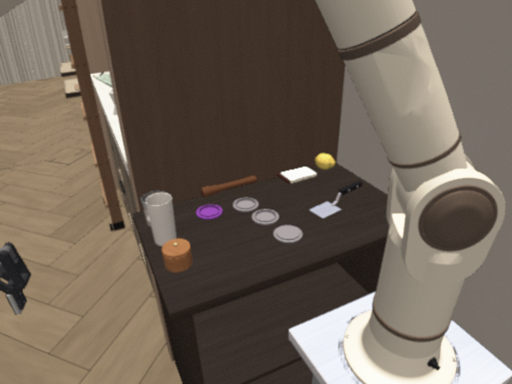

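View pics/top0.png

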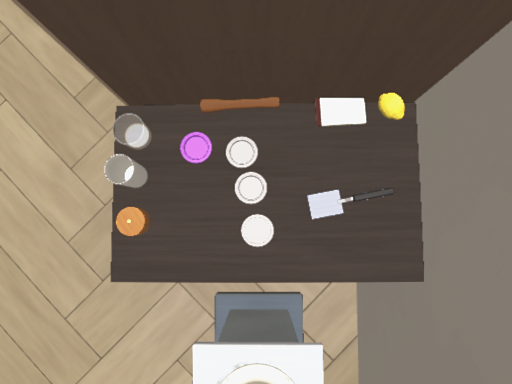

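View pics/wrist0.png

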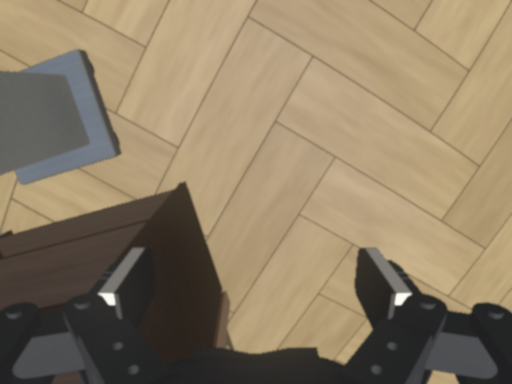

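```bash
cat > h.py <<'E'
import numpy as np, cv2
from rig import manip, vision
def ray(c,u,v):
    K=c["K"]; x=(u-K[0,2])/K[0,0]; y=(v-K[1,2])/K[1,1]
    rd=np.hypot(x,y); r=rd
    for _ in range(30): r=rd/(1+c["k1"]*r*r)
    s=r/rd if rd>1e-9 else 1
    T=c["camera_from_world"]; R=T[:3,:3]; o=-R.T@T[:3,3]
    return o,R.T@np.array([x*s,y*s,1])
def onz(c,u,v,z):
    o,d=ray(c,u,v); return o+d*(z-o[2])/d[2]
def proj(c,p):
    q=c["camera_from_world"]@np.r_[p,1]; x,y=q[0]/q[2],q[1]/q[2]; f=1+c["k1"]*(x*x+y*y)
    return c["K"][0,0]*x*f+c["K"][0,2], c["K"][1,1]*y*f+c["K"][1,2]
E
python3 - <<'E'
from h import *
t=vision.capture("top"); s=vision.capture("scene")
a=cv2.resize(t["color"][125:260,180:420],None,fx=3.3,fy=3.3,interpolation=cv2.INTER_CUBIC)
cv2.imwrite("pics/crop1.png",a[:,:,::-1])
a=cv2.resize(s["color"][165:255,190:380],None,fx=4,fy=4,interpolation=cv2.INTER_CUBIC)
cv2.imwrite("pics/crop2.png",a[:,:,::-1])
for n,c,box in [("top",t,(120,260,180,420)),("scene",s,(160,260,190,380))]:
    y0,y1,x0,x1=box; im=c["color"][y0:y1,x0:x1].astype(int)
    m=((im.min(2)>105)).astype(np.uint8)
    m=cv2.morphologyEx(m,cv2.MORPH_CLOSE,np.ones((5,5)))
    cs,_=cv2.findContours(m,cv2.RETR_EXTERNAL,cv2.CHAIN_APPROX_NONE)
    for k in cs:
        if cv2.contourArea(k)<60: continue
        k=k+np.array([[x0,y0]])
        e=cv2.fitEllipse(k); M=cv2.moments(k); cx,cy=M["m10"]/M["m00"],M["m01"]/M["m00"]
        w=[cv2.minAreaRect(k)]
        print(n,cv2.contourArea(k),np.round([cx,cy],1),np.round(e[0],1),np.round(e[1],1),onz(c,cx,cy,7).round(1), onz(c,cx,cy,2).round(1))
for p in [(117,106),(414,104),(422,281),(112,281)]: print(onz(t,*p,0).round())
E
```

```text
top 825.0 [257.  230.1] [257.  230.1] [32.3 32.5] [429.1  -1.6   7. ] [429.1  -1.6   2. ]
top 804.5 [326.  203.7] [326.2 203.7] [26.4 44.4] [ 493.4 -174.1    7. ] [ 493.7 -174.9    2. ]
top 1563.5 [246.  169.9] [246.1 170. ] [32.5 75.6] [580.4  25.1   7. ] [581.1  25.3   2. ]
top 711.5 [195.4 147. ] [195.3 147. ] [29.2 31.3] [640.4 154.3   7. ] [641.4 155.1   2. ]
top 185.5 [341.1 122.1] [335.  122.3] [ 4.9 64.8] [ 701.3 -218.2    7. ] [ 702.6 -219.2    2. ]
scene 363.0 [287.5 233.2] [287.5 233.2] [16.3 28.5] [ 4.307e+02 -3.000e-01  7.000e+00] [436.6  -3.9   2. ]
scene 543.5 [256.1 210.9] [256.3 211.1] [17.5 47.3] [575.4  26.    7. ] [582.6  22.7   2. ]
scene 302.5 [325.9 208.3] [327.1 207.1] [16.1 34.7] [ 488.9 -170.7    7. ] [ 495.3 -175.7    2. ]
scene 328.0 [298.3 173.5] [298.  173.7] [13.  34.9] [ 732.5 -221.1    7. ] [ 741.  -226.6    2. ]
[754. 364.   0.]
[ 750. -410.    0.]
[ 301. -409.    0.]
[303. 364.   0.]
```

View pics/crop1.png

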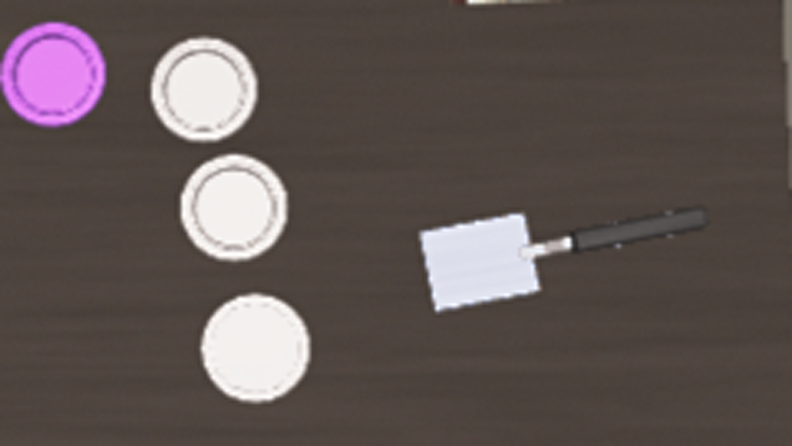

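View pics/crop2.png

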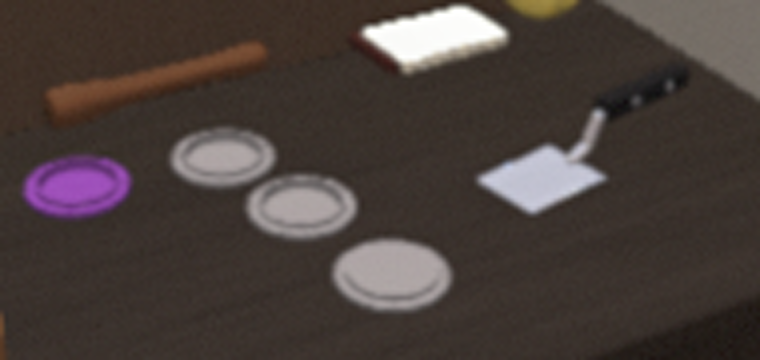

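Run:
```python
from h import *
t=vision.capture("top"); s=vision.capture("scene")
f=lambda p:(180+p[0]/3.3-.35,125+p[1]/3.3-.35)
B=[onz(t,*f(p),2)[:2] for p in [(420,231),(524,213),(540,290),(436,311)]]
B=np.array(B); print(B.round(1),B.mean(0)); print([np.linalg.norm(B[i]-B[(i+1)%4]).round(1) for i in range(4)])
fw=(B[0]+B[3]-B[1]-B[2]); fw/=np.linalg.norm(fw); print("fwd blade",fw)
H=np.array([onz(t,*f(p),45)[:2] for p in [(572,243),(708,217)]]); print(H, (H[0]-H[1])/np.linalg.norm(H[0]-H[1]), np.linalg.norm(H[0]-H[1]))
g=lambda p:(190+p[0]/4-.4,165+p[1]/4-.4)
S=np.array([onz(s,*g(p),2)[:2] for p in [(478,180),(549,146),(607,178),(532,213)]]);print("scene blade",S.round(1),S.mean(0))
S=np.array([onz(s,*g(p),40)[:2] for p in [(601,112),(686,76)]]);print("scene handle",S)
# coasters
for i,p in enumerate([(204,90),(234,207.5),(255.5,348)]): print(onz(t,*f(p),9).round(1))
for i,p in enumerate([(223,157),(302,206),(392,274)]): print(onz(s,*g(p),9).round(1))
```

```text
[[ 516.9 -127.6]
 [ 530.1 -207.1]
 [ 471.4 -217.6]
 [ 456.1 -138.5]] [ 493.63979251 -172.68152327]
[np.float64(80.6), np.float64(59.6), np.float64(80.5), np.float64(61.8)]
fwd blade [-0.17667191  0.9842698 ]
[[ 503.94788951 -233.15814141]
 [ 522.17687013 -333.28222357]] [-0.17911944  0.98382734] 101.76997377424438
scene blade [[ 513.3 -125.3]
 [ 529.8 -203.6]
 [ 469.  -215.1]
 [ 455.5 -135.6]] [ 491.89618204 -169.88992498]
scene handle [[ 502.26901455 -230.04866922]
 [ 517.94580618 -328.13269508]]
[626.1  36.4   9. ]
[535.3  13.9   9. ]
[429.1  -1.7   9. ]
[625.8  39.1   9. ]
[534.3  16.3   9. ]
[428.7   0.5   9. ]
```

Candidates (top view): grey coasters at (241,152), (251,188) and (257,230), and a purple look-alike at (196,147). In the close crop only (257,230) has no recess ring, so that one is face down, at about (429, -1). The turner's blade is centred near (493, -171), pointing +y and a little -x. I'm heading for its handle.

```bash
python3 -m crank '{"travel":[[0,-25,-16],[0,-60,-38],[0,-94,-60],[0,-129,-82],[0,-163,-104],[0,-195,-128],[0,-222,-158],[0,-246,-190]],"angular":[[7,0,0],[14,0,0],[21,0,0],[28,0,0],[35,0,0],[42,0,0],[49,0,0],[56,0,0]]}' 60 60
```

```text
time_s: 1.02
tcp_pos: [360.2, 377.1, 207.0]
tcp_rot: [[0.001, -0.314, 0.949], [0.0, 0.949, 0.314], [-1.0, 0.0, 0.001]]
force: [0.7, 0.4, 0.6]
grip_width: 0.7
```

```bash
python3 -m crank '{"travel":[[0,-40,2],[0,-81,5],[0,-122,7],[0,-163,9],[0,-204,12],[0,-244,14],[0,-284,7],[0,-325,0]],"angular":[[2,0,0],[4,0,0],[6,0,0],[8,0,0],[8,0,0],[8,0,0],[8,0,0],[8,0,0]]}'
python3 -m crank '{"travel":[[0,-38,-2],[0,-78,-4],[0,-118,-6],[0,-158,-8],[0,-198,-10],[0,-238,-12],[0,-278,-14],[0,-300,-15]],"angular":[[0,0,0],[0,0,0],[0,0,0],[0,0,0],[0,0,0],[0,0,0],[0,0,0],[0,0,0]]}'
```

```text
time_s: 1.68
tcp_pos: [462.7, 66.9, 207.4]
tcp_rot: [[0.002, -0.179, 0.984], [0.001, 0.984, 0.179], [-1.0, 0.0, 0.002]]
force: [1.1, -0.3, -0.4]
grip_width: 0.702
time_s: 2.35
tcp_pos: [501.4, -236.6, 207.7]
tcp_rot: [[0.003, -0.175, 0.985], [-0.002, 0.985, 0.175], [-1.0, -0.003, 0.002]]
force: [0.7, -0.1, 1.4]
grip_width: 0.705
```

```bash
python3 -m crank '{"travel":[[20,-19,3],[55,-19,3],[90,-19,3],[107,-19,3],[107,-19,3],[107,-19,3],[107,-19,3],[107,-19,3]],"angular":[[0,0,0],[0,0,0],[0,0,0],[0,0,0],[0,0,0],[0,0,0],[0,0,0],[0,0,0]]}' 50 60
python3 - <<'E'
from h import *
c=vision.capture("wrist"); cv2.imwrite("pics/w1.png",c["color"][:,:,::-1])
s=manip.state(); print(s["tcp_pos"].round(1), proj(c,s["tcp_pos"]), proj(c,[*s["tcp_pos"][:2],50]))
c=vision.capture("scene"); cv2.imwrite("pics/s1.png",c["color"][:,:,::-1])
E
```

```text
time_s: 3.02
tcp_pos: [509.5, -255.6, 102.8]
tcp_rot: [[0.006, -0.175, 0.985], [-0.003, 0.985, 0.175], [-1.0, -0.004, 0.005]]
force: [0.2, -0.5, -0.7]
grip_width: 0.584
[ 509.5 -255.5  102.8] (np.float64(255.41745294173165), np.float64(234.519966735238)) (np.float64(254.75878272909836), np.float64(202.89369565104136))
```

View pics/w1.png

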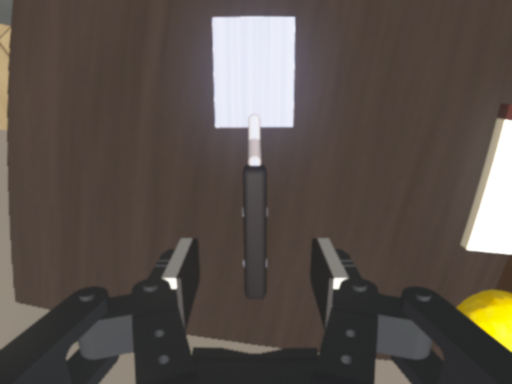

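Run:
```python
from h import *
c=vision.capture("wrist")
for p,z in [((255,166),50),((255.5,298),50),((213,16),2),((295,16),2),((294,127),2),((215,128),2)]: print(p,onz(c,*p,z).round(1))
```

```text
(255, 166) [ 504.9 -230.5   50. ]
(255.5, 298) [ 522.7 -327.6   50. ]
(213, 16) [ 457.8 -136.9    2. ]
(295, 16) [ 515.9 -126.5    2. ]
(294, 127) [ 531.1 -205.2    2. ]
(215, 128) [ 471.6 -216.6    2. ]
```

```bash
python3 -m crank '{"travel":[[20,2,0],[45,2,0],[65,2,0],[78,2,0],[82,2,0],[82,2,0],[82,2,0],[82,2,0]],"angular":[[0,0,0],[0,0,0],[0,0,0],[0,0,0],[0,0,0],[0,0,0],[0,0,0],[0,0,0]]}' 50 60
python3 -m crank '{"travel":[[0,0,0],[0,0,0],[0,0,0],[0,0,0],[0,0,0],[0,0,0],[0,0,0],[0,0,0]],"angular":[[0,0,0],[0,0,0],[0,0,0],[0,0,0],[0,0,0],[0,0,0],[0,0,0],[0,0,0]]}' 0 90
```

```text
time_s: 3.83
tcp_pos: [510.1, -254.2, 21.6]
tcp_rot: [[0.007, -0.175, 0.985], [-0.004, 0.985, 0.175], [-1.0, -0.005, 0.007]]
force: [0.1, 0.5, -0.4]
grip_width: 0.587
time_s: 4.5
tcp_pos: [510.8, -254.8, 22.0]
tcp_rot: [[0.009, -0.175, 0.985], [-0.005, 0.985, 0.175], [-1.0, -0.006, 0.008]]
force: [1.2, -1.4, 4.2]
grip_width: 0.134
```

```bash
python3 -m crank '{"travel":[[-10,0,0],[-30,0,0],[-40,20,-9],[-40,45,-21],[-40,65,-30],[-40,80,-36],[-40,80,-36],[-40,80,-36]],"angular":[[0,0,0],[0,0,0],[0,0,0],[0,0,0],[0,0,0],[0,0,0],[0,0,0],[0,0,0]]}' - 100
python3 - <<'E'
from h import *
c=vision.capture("wrist"); cv2.imwrite("pics/w2.png",c["color"][:,:,::-1])
s=manip.state(); print(s["tcp_pos"].round(1),s["force"],s["joint_pos"].round(2))
c=vision.capture("scene"); cv2.imwrite("pics/s2.png",cv2.resize(c["color"][140:270,190:380],None,fx=4,fy=4,interpolation=cv2.INTER_CUBIC)[:,:,::-1])
E
```

```text
time_s: 5.17
tcp_pos: [460.2, -180.7, 61.3]
tcp_rot: [[0.007, -0.177, 0.984], [-0.004, 0.984, 0.177], [-1.0, -0.005, 0.007]]
force: [0.5, -0.4, -1.3]
grip_width: 0.13
[ 461.  -181.9   61.5] [ 0.23741989 -0.16227889 -1.65812661] [ 0.1   0.41  0.27  2.07 -0.17  0.67  0.65]
```

View pics/w2.png

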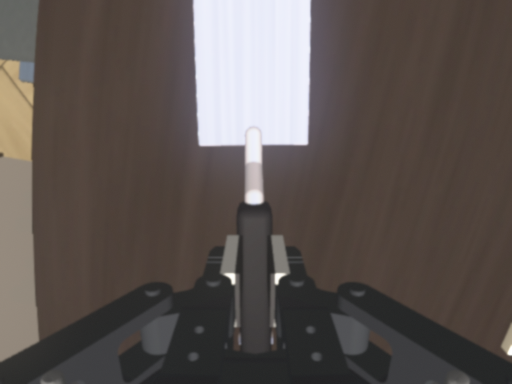

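View pics/s2.png

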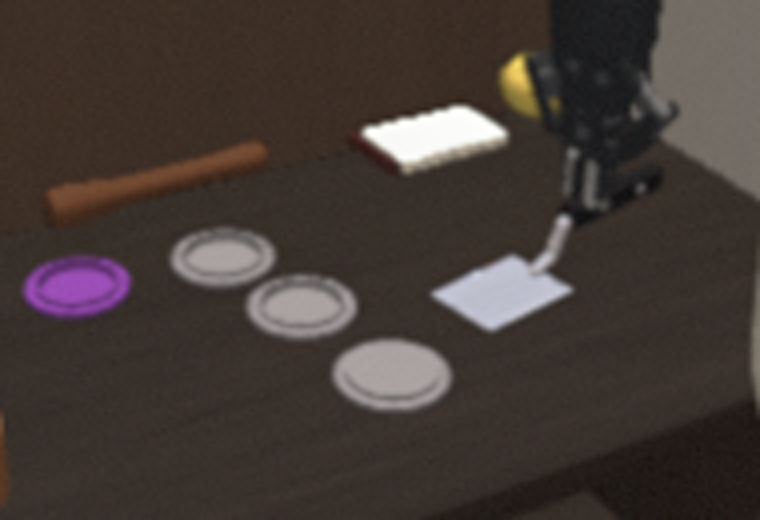

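```bash
python3 -m crank '{"travel":[[12,0,0],[24,0,0],[32,0,0],[36,0,0],[38,0,0],[39,0,0],[40,0,0],[40.5,0,0]],"angular":[[0,0,0],[0,0,0],[0,0,0],[0,0,0],[0,0,0],[0,0,0],[0,0,0],[0,0,0]]}' - 100
python3 - <<'E'
from h import *
s=manip.state(); print(s["tcp_pos"].round(1),s["force"],s["torque"])
c=vision.capture("scene"); cv2.imwrite("pics/s3.png",cv2.resize(c["color"][180:260,230:350],None,fx=6,fy=6,interpolation=cv2.INTER_CUBIC)[:,:,::-1])
E
```

```text
time_s: 5.93
tcp_pos: [462.5, -183.6, 21.8]
tcp_rot: [[0.011, -0.174, 0.985], [-0.006, 0.985, 0.174], [-1.0, -0.008, 0.009]]
force: [-0.9, -2.5, 4.9]
grip_width: 0.127
[ 462.5 -183.6   21.8] [-0.94404171 -2.46100473  4.91019761] [-0.23788493  0.20603973  0.01180557]
```

View pics/s3.png

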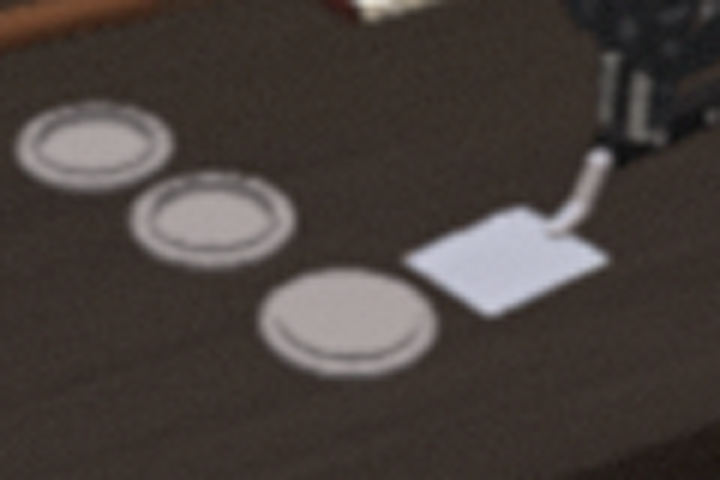

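```bash
python3 -m crank '{"travel":[[0,4,0],[0,10,0],[-0.1,16,0],[-0.1,21,0],[-0.2,25,0],[-0.2,28,0],[-0.2,30,0],[-0.2,31,0]],"angular":[[0,0,0],[0,0,0],[0,0,0],[0,0,0],[0,0,0],[0,0,0],[0,0,0],[0,0,0]]}' - 100
python3 - <<'E'
from h import *
s=manip.state(); print(s["tcp_pos"].round(1),s["force"],s["torque"],s["joint_pos"].round(2))
c=vision.capture("scene"); cv2.imwrite("pics/s4.png",cv2.resize(c["color"][180:260,230:350],None,fx=6,fy=6,interpolation=cv2.INTER_CUBIC)[:,:,::-1])
c=vision.capture("top"); cv2.imwrite("pics/t4.png",cv2.resize(c["color"][170:260,210:330],None,fx=6,fy=6,interpolation=cv2.INTER_CUBIC)[:,:,::-1])
E
```

```text
time_s: 6.65
tcp_pos: [457.6, -152.9, 21.9]
tcp_rot: [[0.012, -0.175, 0.985], [-0.006, 0.985, 0.175], [-1.0, -0.008, 0.01]]
force: [0.9, -2.4, 5.8]
grip_width: 0.129
[ 457.6 -152.9   21.9] [ 0.90210633 -2.44742213  5.84901483] [-0.52912898 -0.06596783  0.00530907] [ 0.06  0.46  0.24  2.12 -0.2   0.56  0.62]
```

View pics/s4.png

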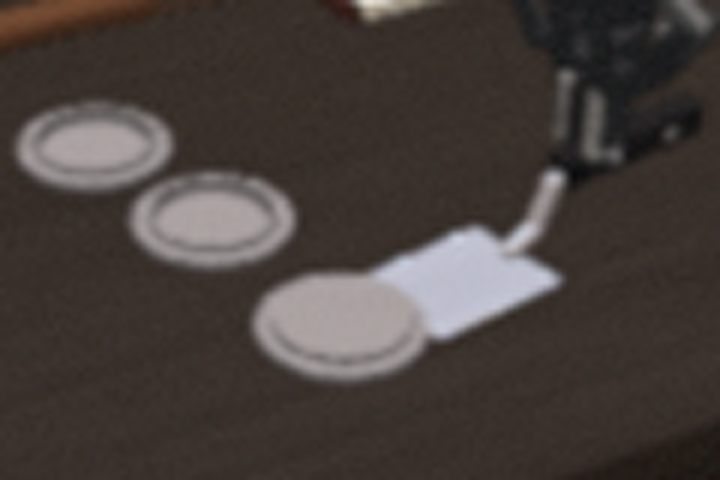

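View pics/t4.png

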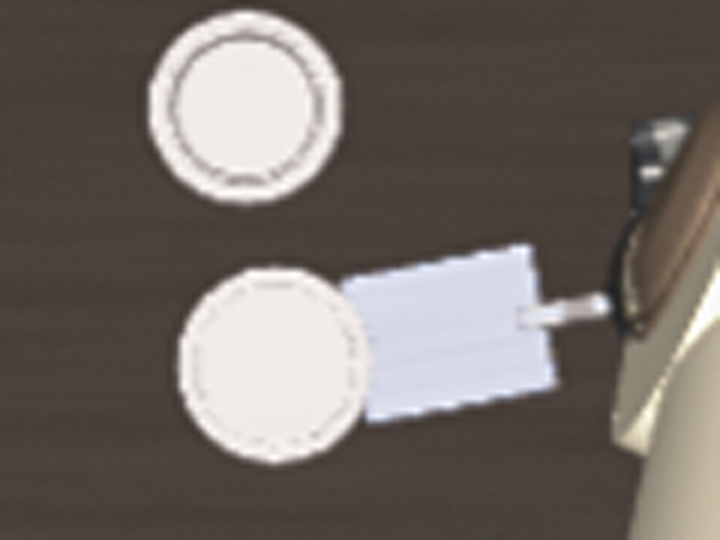

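```bash
python3 -m crank '{"travel":[[-2,0.5,0],[-4,1,0],[-7,1.5,0],[-10.5,2,0],[-14,3,0],[-17.5,4,0],[-21.5,5,0],[-24.8,6.5,0]],"angular":[[0,0,0],[0,0,0],[0,0,0],[0,0,0],[0,0,0],[0,0,0],[0,0,0],[0,0,0]]}' - 100
python3 - <<'E'
from h import *
s=manip.state(); print(s["tcp_pos"].round(1),s["force"],s["torque"],s["joint_pos"].round(2)); print("u,w",((s["tcp_pos"]-[457.6,-152.9,21.9])@[-.175,.985,0]).round(1), s["tcp_pos"][2]-21.9)
c=vision.capture("scene"); cv2.imwrite("pics/s5.png",cv2.resize(c["color"][180:260,230:350],None,fx=6,fy=6,interpolation=cv2.INTER_CUBIC)[:,:,::-1])
E
```

```text
time_s: 7.42
tcp_pos: [456.2, -146.3, 47.2]
tcp_rot: [[0.012, -0.175, 0.985], [-0.006, 0.985, 0.175], [-1.0, -0.008, 0.01]]
force: [0.1, -0.0, -1.4]
grip_width: 0.126
[ 456.2 -146.3   47.2] [ 0.07263863 -0.03761004 -1.42605274] [-0.17302746 -0.03662227  0.00559933] [ 0.03  0.41  0.26  2.12 -0.17  0.62  0.59]
u,w 6.7 25.262352985925297
```

View pics/s5.png

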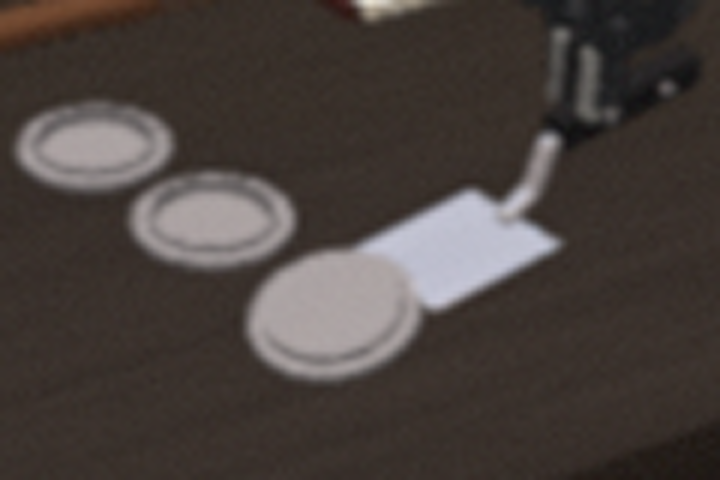

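The blade has gone in under the rim and the coaster is tilting as planned, so I'm carrying on up the arc.

```bash
python3 -m crank '{"travel":[[-3,1.2,0],[-6,2.6,0],[-9,4.4,0],[-12,6.5,0],[-15,8.8,0],[-18.5,11.5,0],[-21.5,14.3,0],[-24.3,17,0]],"angular":[[0,0,0],[0,0,0],[0,0,0],[0,0,0],[0,0,0],[0,0,0],[0,0,0],[0,0,0]]}' - 100
python3 - <<'E'
from h import *
s=manip.state(); print(s["tcp_pos"].round(1),s["force"],s["torque"],s["joint_pos"].round(2)); print("u,w",((s["tcp_pos"]-[457.6,-152.9,21.9])@[-.175,.985,0]).round(1), s["tcp_pos"][2]-21.9)
c=vision.capture("scene"); cv2.imwrite("pics/s6.png",cv2.resize(c["color"][180:260,230:350],None,fx=6,fy=6,interpolation=cv2.INTER_CUBIC)[:,:,::-1])
E
```

```text
time_s: 8.13
tcp_pos: [453.2, -128.8, 72.1]
tcp_rot: [[0.013, -0.175, 0.985], [-0.006, 0.985, 0.175], [-1.0, -0.008, 0.011]]
force: [-0.1, -0.7, -1.3]
grip_width: 0.128
[ 453.2 -128.8   72.1] [-0.13625907 -0.69405196 -1.34824173] [-0.25473759 -0.04036395  0.00564483] [-0.02  0.35  0.27  2.13 -0.15  0.66  0.53]
u,w 24.5 50.24230122206115
```

View pics/s6.png

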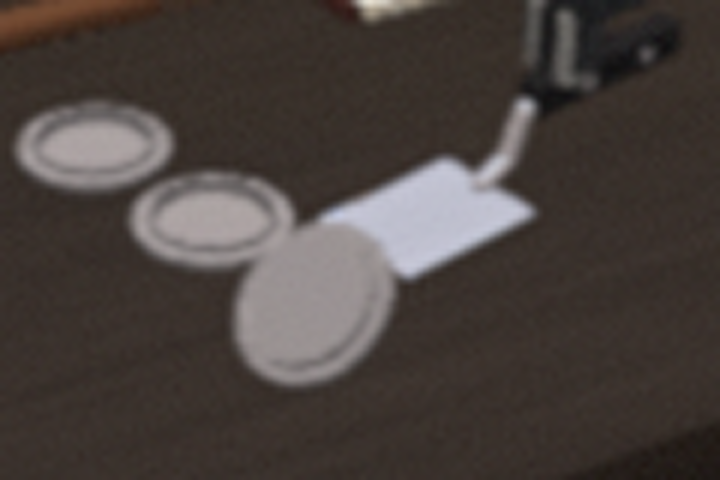

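```bash
python3 -m crank '{"travel":[[-2.3,2.3,0],[-4.7,4.8,0],[-7,7.5,0],[-9,10,0],[-11.2,13.2,0],[-13.2,16.4,0],[-15,19.7,0],[-16.8,23,0]],"angular":[[0,0,0],[0,0,0],[0,0,0],[0,0,0],[0,0,0],[0,0,0],[0,0,0],[0,0,0]]}' - 100
python3 - <<'E'
from h import *
s=manip.state(); print(s["tcp_pos"].round(1),s["force"],s["torque"],s["joint_pos"].round(2)); print("u,w",((s["tcp_pos"]-[457.6,-152.9,21.9])@[-.175,.985,0]).round(1), s["tcp_pos"][2]-21.9)
c=vision.capture("scene"); cv2.imwrite("pics/s7.png",cv2.resize(c["color"][180:260,230:350],None,fx=6,fy=6,interpolation=cv2.INTER_CUBIC)[:,:,::-1])
E
```

```text
time_s: 8.85
tcp_pos: [449.1, -105.1, 89.3]
tcp_rot: [[0.013, -0.175, 0.984], [-0.006, 0.984, 0.176], [-1.0, -0.008, 0.012]]
force: [0.9, -0.5, -0.8]
grip_width: 0.127
[ 449.1 -105.1   89.3] [ 0.87653624 -0.49084543 -0.76465508] [-0.10301187  0.02163773  0.01626475] [-0.07  0.31  0.28  2.14 -0.12  0.7   0.46]
u,w 48.6 67.37937793197779
```

View pics/s7.png

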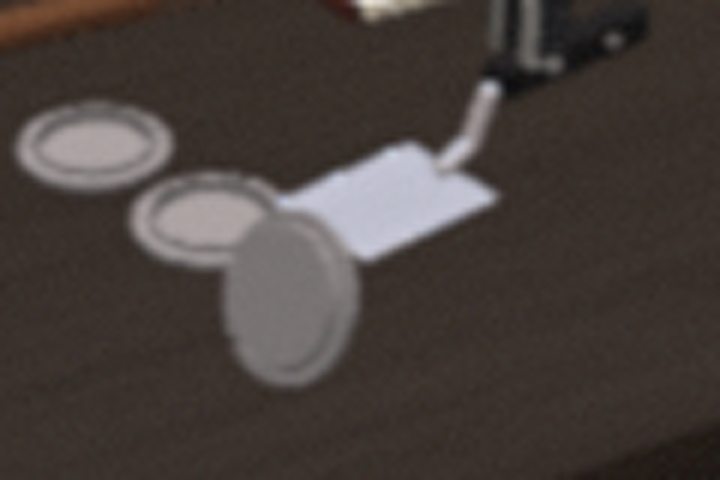

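```bash
python3 -m crank '{"travel":[[-1.5,3.5,0],[-2.9,7.2,0],[-4,10.7,0],[-5,14,0],[-5.7,17.2,0],[-6.2,20.3,0],[-6.5,23,0],[-6.6,25,0]],"angular":[[0,0,0],[0,0,0],[0,0,0],[0,0,0],[0,0,0],[0,0,0],[0,0,0],[0,0,0]]}' - 100
python3 - <<'E'
from h import *
s=manip.state(); print(s["tcp_pos"].round(1),s["force"],s["torque"],s["joint_pos"].round(2)); print("u,w",((s["tcp_pos"]-[457.6,-152.9,21.9])@[-.175,.985,0]).round(1), s["tcp_pos"][2]-21.9)
c=vision.capture("scene"); cv2.imwrite("pics/s8.png",cv2.resize(c["color"][180:260,230:350],None,fx=6,fy=6,interpolation=cv2.INTER_CUBIC)[:,:,::-1])
c=vision.capture("top"); cv2.imwrite("pics/t8.png",cv2.resize(c["color"][170:260,210:330],None,fx=6,fy=6,interpolation=cv2.INTER_CUBIC)[:,:,::-1])
E
```

```text
time_s: 9.57
tcp_pos: [444.5, -79.3, 95.9]
tcp_rot: [[0.013, -0.176, 0.984], [-0.005, 0.984, 0.176], [-1.0, -0.007, 0.012]]
force: [0.4, -0.2, -0.2]
grip_width: 0.123
[444.5 -79.3  95.9] [ 0.37124599 -0.21826289 -0.23258889] [-0.04510582 -0.00754527 -0.02212719] [-0.12  0.28  0.27  2.16 -0.11  0.7   0.4 ]
u,w 74.8 73.9855072386637
```

View pics/s8.png

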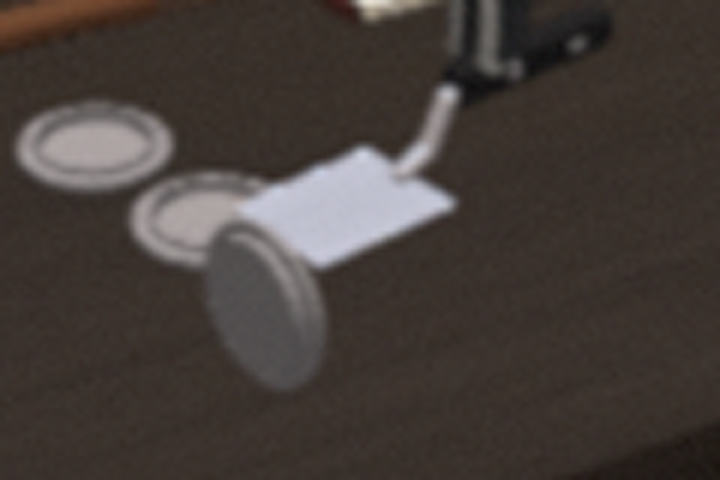

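View pics/t8.png

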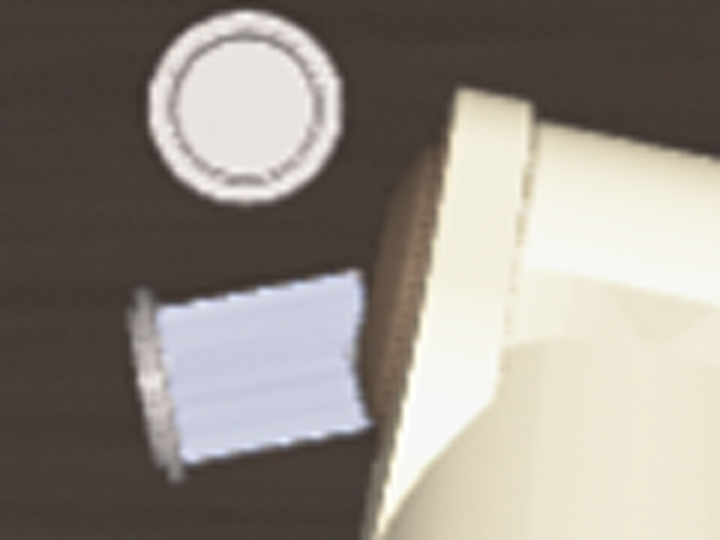

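```bash
python3 -m crank '{"travel":[[0,2,0],[0,4,0],[0,6,0],[0,8,0],[0,10,0],[0,12,0],[0,13,0],[0,13,0]],"angular":[[0,0,0],[0,0,0],[0,0,0],[0,0,0],[0,0,0],[0,0,0],[0,0,0],[0,0,0]]}' - 100
python3 - <<'E'
from h import *
s=manip.state(); print(s["tcp_pos"].round(1),s["force"]); print("u,w",((s["tcp_pos"]-[457.6,-152.9,21.9])@[-.175,.985,0]).round(1), s["tcp_pos"][2]-21.9)
c=vision.capture("scene"); cv2.imwrite("pics/s9.png",cv2.resize(c["color"][180:260,230:350],None,fx=6,fy=6,interpolation=cv2.INTER_CUBIC)[:,:,::-1])
E
```

```text
time_s: 10.33
tcp_pos: [442.2, -66.1, 95.7]
tcp_rot: [[0.013, -0.177, 0.984], [-0.005, 0.984, 0.177], [-1.0, -0.007, 0.012]]
force: [-0.1, 0.7, -0.7]
grip_width: 0.126
[442.2 -66.1  95.7] [-0.08362386  0.71432556 -0.69490071]
u,w 88.2 73.818204046841
```

View pics/s9.png

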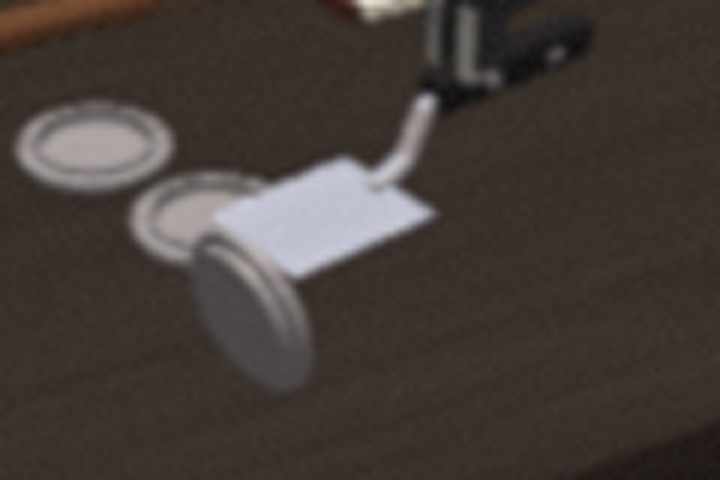

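```bash
python3 -m crank '{"travel":[[0,1,0],[0,3,0],[0,5,0],[0,7,0],[0,8,0],[0,8,0],[0,8,0],[0,8,0]],"angular":[[0,0,0],[0,0,0],[0,0,0],[0,0,0],[0,0,0],[0,0,0],[0,0,0],[0,0,0]]}' - 100
python3 - <<'E'
from h import *
s=manip.state(); print(s["tcp_pos"].round(1),s["force"]); print("u,w",((s["tcp_pos"]-[457.6,-152.9,21.9])@[-.175,.985,0]).round(1), s["tcp_pos"][2]-21.9)
c=vision.capture("scene"); cv2.imwrite("pics/s10.png",cv2.resize(c["color"][180:260,230:350],None,fx=6,fy=6,interpolation=cv2.INTER_CUBIC)[:,:,::-1])
E
```

```text
time_s: 11.05
tcp_pos: [440.9, -58.4, 95.7]
tcp_rot: [[0.013, -0.177, 0.984], [-0.005, 0.984, 0.177], [-1.0, -0.007, 0.012]]
force: [-0.7, 0.7, -1.0]
grip_width: 0.124
[440.9 -58.4  95.7] [-0.70578673  0.73741482 -0.9718496 ]
u,w 96.0 73.80626599178711
```

View pics/s10.png

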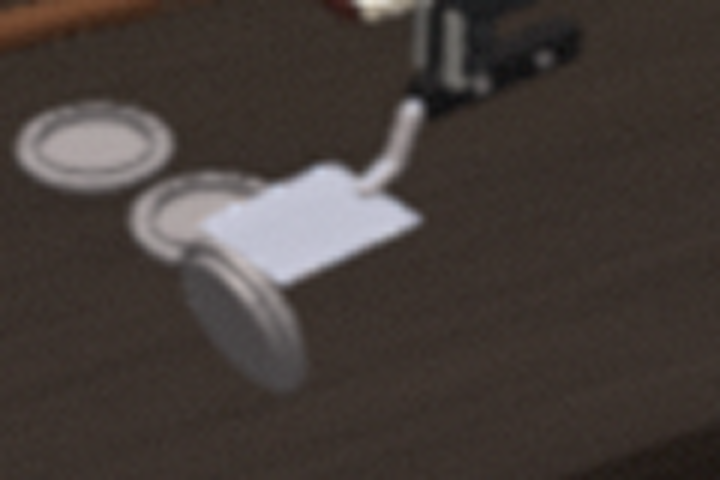

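Run:
```python
from h import *
c=vision.capture("top"); a=cv2.resize(c["color"][200:260,205:275],None,fx=8,fy=8,interpolation=cv2.INTER_CUBIC)
d=vision.capture("scene"); b=cv2.resize(d["color"][205:255,255:315],None,fx=8,fy=8,interpolation=cv2.INTER_CUBIC)
b=cv2.convertScaleAbs(b,alpha=1.3); cv2.imwrite("pics/t10.png",a[:,:,::-1]); cv2.imwrite("pics/s11.png",b[:,:,::-1])
print(manip.state()["force"], manip.state()["torque"])
```

```text
[-0.82672602  0.94175025 -1.86922572] [0.06416998 0.03881157 0.0584958 ]
```

View pics/t10.png

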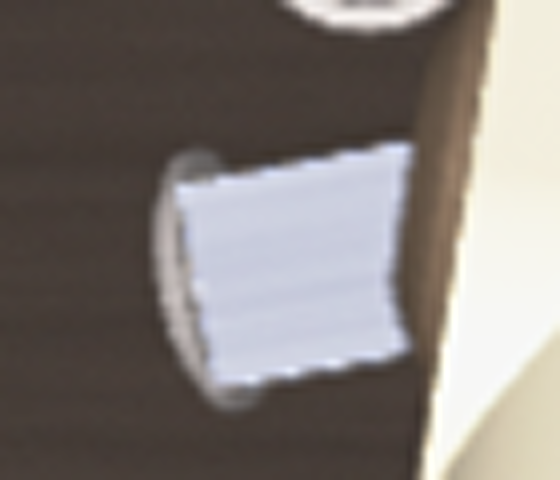

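View pics/s11.png

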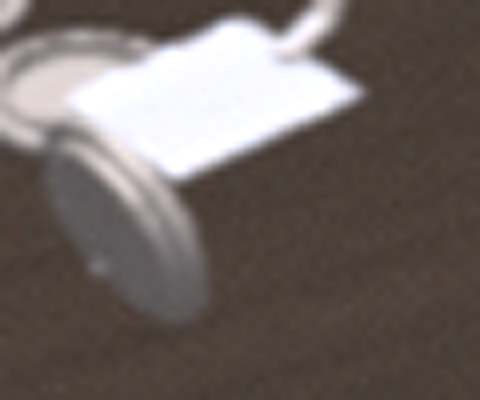

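The coaster is upside down past vertical, at about 110°. It's still standing because the blade's underside is pinning the body wall in the slot. Raising the blade straight up should free it to settle forward.

```bash
python3 -m crank '{"travel":[[-1,0,0],[-2,0,0],[-3,0,0],[-4,0,0],[-5,0,0],[-6,0,0],[-7,0,0],[-8,0,0]],"angular":[[0,0,0],[0,0,0],[0,0,0],[0,0,0],[0,0,0],[0,0,0],[0,0,0],[0,0,0]]}' - 100
python3 - <<'E'
from h import *
s=manip.state(); print(s["tcp_pos"].round(1),s["force"]); print("u,w",((s["tcp_pos"]-[457.6,-152.9,21.9])@[-.175,.985,0]).round(1), s["tcp_pos"][2]-21.9)
c=vision.capture("scene"); cv2.imwrite("pics/s12.png",cv2.resize(c["color"][180:260,230:350],None,fx=6,fy=6,interpolation=cv2.INTER_CUBIC)[:,:,::-1])
E
```

```text
time_s: 11.87
tcp_pos: [440.7, -58.4, 103.8]
tcp_rot: [[0.013, -0.177, 0.984], [-0.005, 0.984, 0.177], [-1.0, -0.007, 0.012]]
force: [0.8, -0.1, -1.5]
grip_width: 0.133
[440.7 -58.4 103.8] [ 0.81003823 -0.10725909 -1.49536747]
u,w 96.0 81.91383716570996
```

View pics/s12.png

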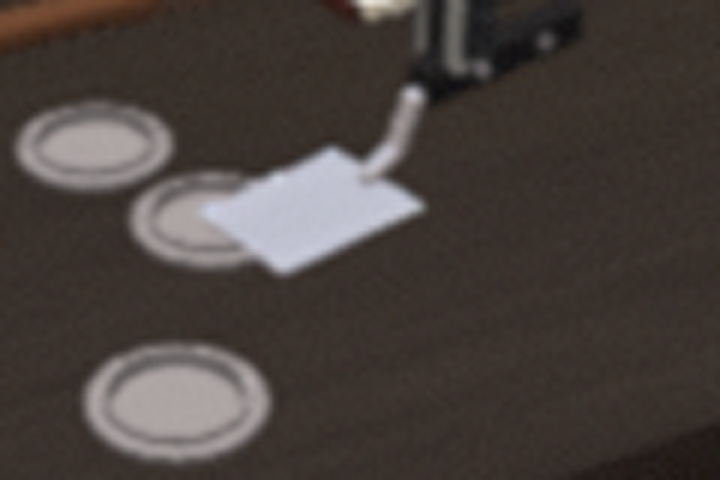

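```bash
python3 -m crank '{"travel":[[0,-20,3],[0,-50,8],[0,-85,14],[0,-120,20],[0,-155,26],[0,-185,31],[0,-203,34],[0,-206,34]],"angular":[[0,0,0],[0,0,0],[0,0,0],[0,0,0],[0,0,0],[0,0,0],[0,0,0],[0,0,0]]}' - 100
python3 -m crank '{"travel":[[15,0,0],[35,0,0],[52,0,0],[64,0,0],[72,0,0],[76,0,0],[78,0,0],[79,0,0]],"angular":[[0,0,0],[0,0,0],[0,0,0],[0,0,0],[0,0,0],[0,0,0],[0,0,0],[0,0,0]]}' - 100
python3 - <<'E'
from h import *
c=vision.capture("top"); cv2.imwrite("pics/t13.png",cv2.resize(c["color"][100:290,100:430],None,fx=2.4,fy=2.4,interpolation=cv2.INTER_CUBIC)[:,:,::-1])
d=vision.capture("scene"); print(onz(d,230+177/6-.4,180+402/6-.4,9))
E
```

```text
time_s: 12.58
tcp_pos: [511.4, -260.5, 106.2]
tcp_rot: [[0.015, -0.172, 0.985], [-0.009, 0.985, 0.172], [-1.0, -0.011, 0.013]]
force: [0.5, -0.5, -1.3]
grip_width: 0.124
time_s: 13.25
tcp_pos: [512.9, -261.1, 27.4]
tcp_rot: [[0.015, -0.172, 0.985], [-0.009, 0.985, 0.173], [-1.0, -0.011, 0.013]]
force: [-1.0, 0.6, -0.7]
grip_width: 0.13
[410.85560171  97.37924787   9.        ]
```

View pics/t13.png

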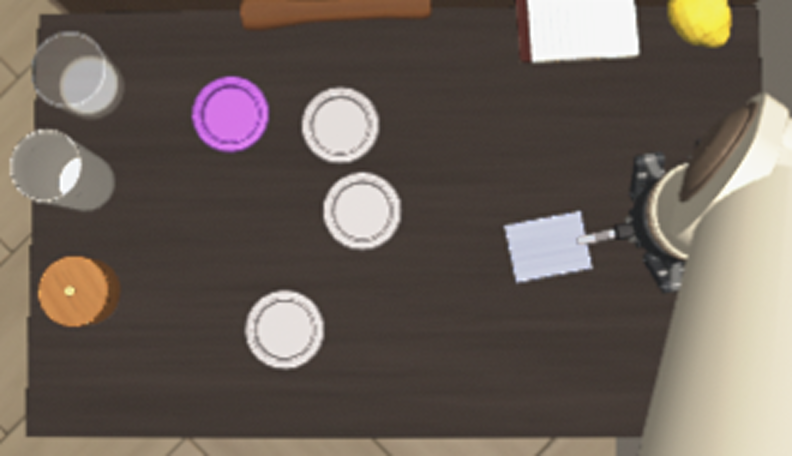

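```bash
python3 -m crank '{"travel":[[1,3,-1],[2,6,-2],[3,6,-2],[4,6,-2],[4.6,6,-2],[5.2,6,-2],[5.6,6,-2],[5.6,6,-2]],"angular":[[0,0,0],[0,0,0],[0,0,0],[0,0,0],[0,0,0],[0,0,0],[0,0,0],[0,0,0]]}' - 100
```

```text
time_s: 14.02
tcp_pos: [510.5, -256.3, 22.4]
tcp_rot: [[0.016, -0.172, 0.985], [-0.009, 0.985, 0.172], [-1.0, -0.012, 0.014]]
force: [-0.4, -0.2, 3.1]
grip_width: 0.126
```

Contact felt. I'm opening gently, then going straight up.

```bash
python3 -m crank '{"travel":[[0,0,0],[0,0,0],[0,0,0],[0,0,0],[0,0,0],[0,0,0],[0,0,0],[0,0,0]],"angular":[[0,0,0],[0,0,0],[0,0,0],[0,0,0],[0,0,0],[0,0,0],[0,0,0],[0,0,0]]}' 45 20
python3 -m crank '{"travel":[[-5,0,0],[-20,0,0],[-45,0,0],[-75,0,0],[-105,0,0],[-130,0,0],[-145,0,0],[-150,0,0]],"angular":[[0,0,0],[0,0,0],[0,0,0],[0,0,0],[0,0,0],[0,0,0],[0,0,0],[0,0,0]]}'
python3 - <<'E'
from h import *
for n in ["top","scene"]:
    c=vision.capture(n)["color"]; c=c[100:290,100:430] if n=="top" else c[140:290,130:380]
    cv2.imwrite(f"pics/f_{n}.png",cv2.resize(c,None,fx=2.4 if n=="top" else 3.1,fy=2.4 if n=="top" else 3.1,interpolation=cv2.INTER_CUBIC)[:,:,::-1])
w=vision.capture("wrist"); cv2.imwrite("pics/f_w.png",w["color"][:,:,::-1])
E
```

```text
time_s: 14.68
tcp_pos: [510.5, -256.2, 22.4]
tcp_rot: [[0.016, -0.172, 0.985], [-0.009, 0.985, 0.172], [-1.0, -0.012, 0.014]]
force: [1.1, 0.8, -0.2]
grip_width: 0.527
time_s: 15.35
tcp_pos: [509.8, -255.8, 176.0]
tcp_rot: [[0.022, -0.172, 0.985], [-0.011, 0.985, 0.172], [-1.0, -0.015, 0.019]]
force: [0.1, -0.5, 0.1]
grip_width: 0.53
```

View pics/f_top.png

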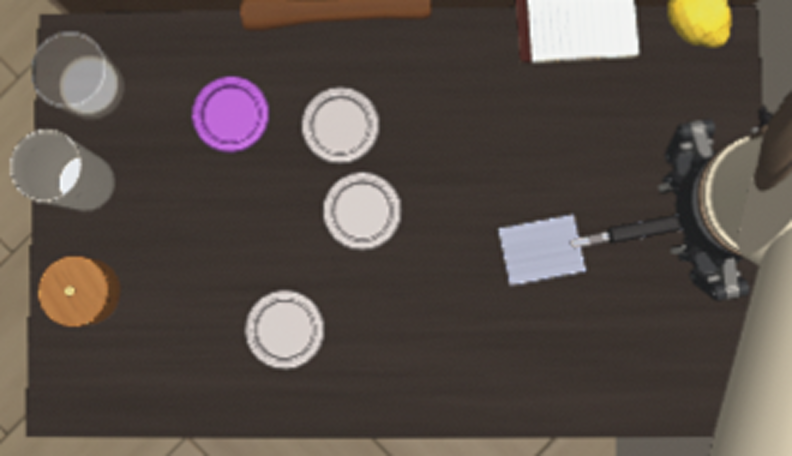

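View pics/f_scene.png

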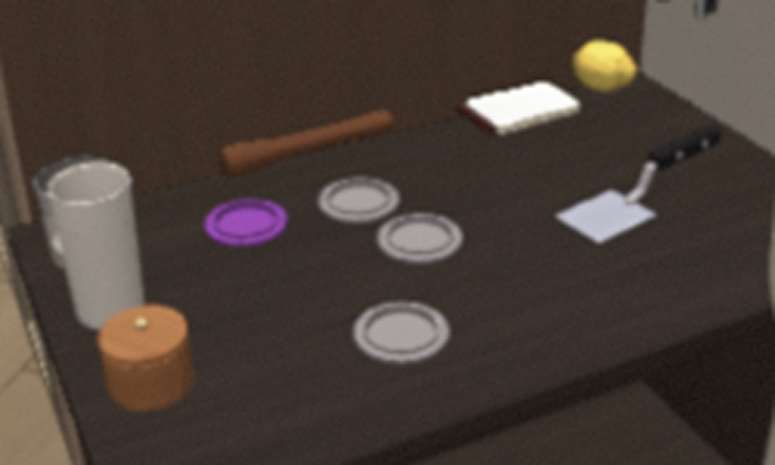

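View pics/f_w.png

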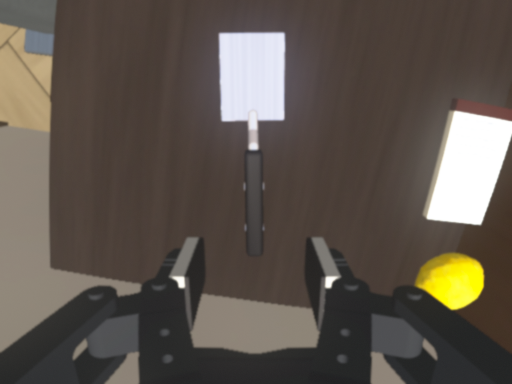

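All three grey coasters now show their recess rings: in the top crop the turned one is at (285,329), the other two at (340,125) and (362,210), unmoved. The turner lies flat at (542,249), and the gripper is clear of everything.

```bash
python3 -c "
from rig import order
print(order.close_job())"
```

```text
the job is handed in; nothing more can be done
None
```

The face-down coaster, the one nearest the robot at about (429, -1), is now flat on the stand with its recess up. I turned it with the turner: blade under the rim, tilted up on its far edge and tipped over.

- **The fall:** at about 110° it hung on the blade for a moment. I raised the blade, and it dropped the rest of the way by itself onto its other face.
- **Distance:** it now lies at about (411, 97), roughly 100 mm from where it was. That is within a hand's length if a hand is taken as about 180 mm.
- **Turner:** it is back down flat, at about its old place and clear of the coasters. I felt contact at 3 N before letting go.
- **Last checks:** in the final pictures all three grey coasters show their recess, and the other two coasters and the bystanders look unmoved. The gripper was clear, about 15.5 s had passed, and the forces I read stayed below 7 N. No check failed or disagreed.

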